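# Clamp a flat steel nameplate in the drilling jig

### The job

Clamp the steel nameplate in the wooden drilling jig. It is too thin to pick up off the board, so slide it until one end hangs out well over the board's edge, take it there by its two long sides and lay it flat in the jig, one end butted against the end stop; let go, then swing the cam lever round towards the jig's tongue until the cam holds the plate tight against the side fence. Leave the carved owl, the carved hare and the wax tin where they stand.

Things in the scene. Friction and masses are not known exactly. Their poses are not given: they have to be found in the camera images.
- nameplate: bare steel plate 130 x 58 x 3 mm with a scribed centre line, about 0.18 kg, lying flat on the lime board; origin at the centre of its underside, x along its 130 mm length, y across, z up. Its two ends are alike. Pressed with a few newtons by closed fingertips it slides along with them over the smooth board
- nameplate_end_a (a point): middle of the plate's end at its -x (x = -65 mm, at the underside)
- nameplate_end_b (a point): middle of the plate's other end (x = +65 mm, at the underside)
- lime_board: pale plain board 165 (x) x 255 (y) x 30 mm, fixed to the bench; origin at the centre of its underside, its top 30 mm above the bench, edges at x = +-82.5 mm and y = +-127.5 mm. Its -x edge faces the robot, and the bench in front of it is free
- jig: T-shaped plywood drilling jig, 18 mm thick, screwed to the bench; origin on the bench under the middle of the nest. Broad part x -20 to 90, y -78 to 52 mm; a tongue 36 mm wide (y -18 to 18) runs towards the robot to x = -118 mm. End stop: strip 9 mm high on top, face at x = +65 mm. Side fence on the +y side, cam lever on the -y side
- jig_nest (a point): where the nameplate's origin belongs: plate flat on the jig's top (18 mm above the bench), one end against the end stop, long side against the fence; axes as the jig's. At the tongue the plate stands out 11 mm on both sides, so fingers can reach down beside it to the bench
- jig_fence: side fence: wooden strip 80 x 14 x 9 mm fixed on the jig's base; origin under its middle, its face towards the plate at jig y = +29 mm, jig x -15 to 65 mm
- cam_lever (a joint): cam lever angle: 0 = open, arm along jig -y; grows clockwise seen from above (arm towards jig -x), stop at 1.55. Below 0.3 the plate has 6 to 8 mm of play between cam and fence; the eccentric cam (radius 16, throw 7 mm) meets a plate that touches the fence at about 1.2 and grips hard from 1.4 to the stop. Hinge friction 0.15 N m, stays where left; the last stretch takes 3 to 8 N at the knob
- cam_knob (a point): middle of the upright round wooden knob at the end of the lever arm: 20 mm in diameter, 35 mm tall, 85 mm from the pivot; this point is 51 mm above the bench, the knob's top 67 mm, the arm under it 32 mm
- cam_pivot (a point): pivot of the cam lever, on the jig's top, at jig x = 30 mm, y = -48 mm
- carved_owl: carved wooden owl 44 x 54 x 83 mm, loose, stands behind the work; origin under its middle; leave alone
- carved_hare: carved wooden hare 36 x 81 x 74 mm, loose, stands behind the work; origin under its middle; leave alone
- wax_tin: round flat tin, 68 mm across and 30 mm high, loose, near the front in the middle; origin under its middle; leave alone

How it is judged (in metres and radians):
On the way, in this order (a step that is already met when the one before it is completed fails the run):
1. the nameplate lies flat on the board with one end at least 25 mm out over an edge of the board ((x of any of nameplate_end_a, nameplate_end_b in the frame of lime_board above 0.1075 m or x of any of nameplate_end_a, nameplate_end_b in the frame of lime_board below -0.1075 m or y of any of nameplate_end_a, nameplate_end_b in the frame of lime_board above 0.1525 m or y of any of nameplate_end_a, nameplate_end_b in the frame of lime_board below -0.1525 m) and height (world z) of nameplate between 0.027 and 0.033 m and angle between nameplate's own z axis and vertical below 0.06 rad), for 0.2 s.
2. the nameplate lies flat in the jig's nest, within 8 mm of its place, and is let go, the cam lever still open (below 0.8 rad) (x of nameplate in the frame of jig_nest between -0.008 and 0.003 m and y of nameplate in the frame of jig_nest between -0.009 and 0.003 m and z of nameplate in the frame of jig_nest between -0.002 and 0.002 m and angle between the x axis of nameplate and the x axis of jig, either way round below 0.15 rad and value of joint cam_lever below 0.8 rad and contact force between the fingers and nameplate below 0.1 N), for 0.2 s.
At the end, for the whole second after the job is handed in: the nameplate lies flat in the nest, one end within 3.5 mm of the end stop, a long side along the fence within 2.5 mm and 0.04 rad, the cam lever swung beyond 1.0 rad and the plate pressed against the fence with more than 4 N, all at rest (x of nameplate in the frame of jig_nest between -0.0035 and 0.003 m and y of nameplate in the frame of jig_nest between -0.0025 and 0.003 m and z of nameplate in the frame of jig_nest between -0.002 and 0.002 m and angle between the x axis of nameplate and the x axis of jig, either way round below 0.04 rad and value of joint cam_lever above 1 rad and contact force between nameplate and jig_fence above 4 N and linear speed of nameplate below 0.01 m/s); the robot touches nothing.
It fails at once if the carved owl is pushed more than 20 mm or tipped (distance of carved_owl from where it was at the start of the episode above 0.02 m or angle between carved_owl's own z axis and vertical above 0.4 rad).
It fails at once if the carved hare is pushed more than 20 mm or tipped (distance of carved_hare from where it was at the start of the episode above 0.02 m or angle between carved_hare's own z axis and vertical above 0.4 rad).
It fails at once if the wax tin is pushed more than 20 mm or tipped (distance of wax_tin from where it was at the start of the episode above 0.02 m or angle between wax_tin's own z axis and vertical above 0.4 rad).
It also fails if it takes over 61 s, if anything falls off the work surface, if the arm or the gripper's body presses on something with over 40 N, if the wrist force passes 120 N, or if a joint passes its speed limit or range.

### The arm

A 6-joint arm with a two-finger parallel gripper is mounted at the origin on a cart in front of the work surface, level with it; the furniture and walls round the work are solid. World frame = base frame: x ahead of the robot, y to its left, z up, the work surface at z = 0. Lengths are in mm, angles in rad, forces in N, time in s.
With the tool pointing down it reaches from about 350 to 975 mm from the base axis. Payload 7.1 kg.
Tool frame: the origin (TCP) lies between the finger pads; the fingertips stand 17 mm ahead of it and the grasp point (between the pads) lies 2 mm behind it; z points along the fingers, y is the line along which they close (so a half turn about z gives the same grasp; the last joint's range is limited). The gripper opens to 88 mm and grips with 3 to 60 N. Pads are 20 mm wide; open, the fingers measure 115 mm over their backs; the gripper's body (75 mm by 178 mm) begins 61 mm behind the grasp point.
Start: joints at [-0.019, 0.423, 1.63, -0, 1.089, -0.019], TCP at [624.984, 0.026, 239.675] pointing down, gripper open.
Joint ranges: [-3, 3], [-0.9, 2.11], [0.09, 2.58], [-1.31, 4.45], [0.11, 2.69], [-2.54, 2.54]. Speed limits (rad/s): [2.39, 2.39, 3.01, 3.14, 3.14, 3.14].

### API

Orientations are given as a rotation vector (axis times angle).
In Python, from workcell import ctrl gives the robot as it stands.
- The arm moves only by the tool inch_along, called after "Call:" in YAML: its name, and indented under it one key for each argument. Schema: {"type":"object","properties":{"segments":{"type":"array","items":{"type":"array","items":{"type":"number"},"minItems":6,"maxItems":6},"minItems":1,"maxItems":5},"finger_gap":{"type":"number"},"only":{"type":"string"},"quiet":{"type":"boolean"},"lines":{"type":"string"}},"required":["segments"],"additionalProperties":false}. segments is a list of rows, 1 to 5 of them, each of 6 numbers: dx, dy, dz in mm, then a rotation vector rx, ry, rz in rad; each row shifts and turns the commanded pose from where the row before left it, along the tool's axes as they then stand; what a row does not reach is not made up. A row lasts 1/12 s, in which the tool goes at most 41.7 mm and 0.125 rad, less where a joint would pass 70% of its speed; a pose out of reach is approached as far as the arm can. finger_gap is the finger opening in mm, set as the call begins (left out keeps the last). The fingers move at their own pace and stop on an object; the grip force is fixed at half the most. Time passes only in rows, so rows that do not move let the fingers close. The tool returns the time, the measured TCP pose, the force, the opening and the grip force at its end. only (a regular expression) keeps the lines of the reply that match it, lines (a string "A,B") keeps lines A to B, and quiet returns only ok. Input that does not fit is refused with a message, and nothing moves.
- ctrl.get_obs(): the state, without advancing time (a new reading comes with each control period).
- ctrl.get_image(name): name is "scene" or "side" or "wrist"; returns a dict with "img" (480x640x3 uint8, red, green, blue), "fx", "fy", "cx", "cy" (pixels), "R" (3x3) and "t" (3): a world point X has camera coordinates R X + t. Camera axes: x right, y down, z forward; pixel columns grow to the right and rows downward; lengths in mm; the calibration is good to about 2 mm. A picture is of the moment at which its call begins. There is no depth.
- ctrl.close_job(): hands the job in; it is judged then, once.
The state is a dict: "t": time; "qpos": joint angles; "qvel": joint speeds; "joint_torque": joint torques, N m; "ee_pos": TCP position; "orientation": TCP orientation; "ft_force": force on the tool from outside, world axes, zero at the start; "moment": the same for the moment, N m; "width": finger opening in mm; "grasp_force": force on a finger pad.
Only numpy, scipy, OpenCV 4.12 (cv2) and the standard library are available. Lean on these libraries where they do the work, as an engineer would, in place of code of your own. Each camera call takes 0.05 s, during which the arm holds its last target. There are 200 camera calls.

## Working session

There is one attempt and no reset: what is moved stays moved. The work goes in short steps, Python scripts to look and compute and a tool call to move; the robot and the scene stay as the last step left them, time stands still between calls to the robot, and variables do not carry over. Pictures are saved under pics/ and viewed, at most 10 in all, crops included, and the job is handed in when it is done.

```bash
ls; mkdir -p pics; python3 - <<'E'
from workcell import ctrl
import cv2,numpy as np
o=ctrl.get_obs();print(o)
for n in ("scene","side"):
    d=ctrl.get_image(n);cv2.imwrite(f"pics/{n}0.png",d["img"][:,:,::-1]);print(n,d["fx"],d["cx"],d["cy"],np.round(d["R"],3).tolist(),d["t"], (-np.array(d["R"]).T@d["t"]).round())
E
```

```text
pics
workcell.py
{'t': 0.0, 'qpos': array([-1.89974745e-02,  4.23830532e-01,  1.63065427e+00, -3.90536135e-06,
        1.08858583e+00, -1.89893113e-02]), 'qvel': array([ 0.00039008, -0.00041249,  0.00068755,  0.00031613, -0.0003886 ,
       -0.0006847 ]), 'joint_torque': array([ 1.28069914e-03, -5.44622147e+01, -2.73670936e+01,  6.42951974e-02,
        2.27214623e-02, -1.51321510e-04]), 'ee_pos': array([6.24492382e+02, 3.59294384e-02, 2.38922143e+02]), 'orientation': array([-2.22069703e+00, -2.22068293e+00,  1.61352439e-03]), 'ft_force': array([-0.11784013,  0.02598993,  0.05578057]), 'moment': array([-0.02371642,  0.00198846, -0.03889514]), 'grasp_force': 0.0, 'width': 87.57102955033665}
scene 526.7984311209382 313.67782829516517 239.62466471525929 [[0.681, -0.732, -0.017], [-0.487, -0.435, -0.757], [0.546, 0.524, -0.653]] [-419.97272378  351.22735741  754.51049652] [  45. -550.  751.]
side 599.7132209040776 312.44834526930765 232.3392810104656 [[-0.945, -0.327, 0.009], [-0.213, 0.596, -0.774], [0.248, -0.733, -0.633]] [540.97847956 198.12304276 935.78852777] [321. 745. 741.]
```

View pics/scene0.png

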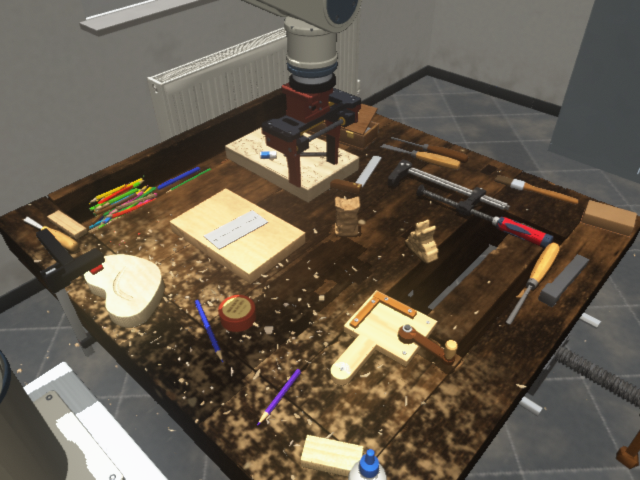

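View pics/side0.png

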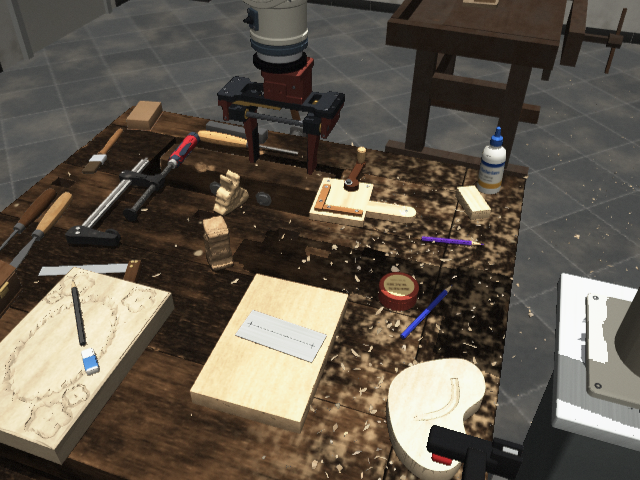

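Scene view: board around (237,232), plate (237,230), jig (390,330) with tongue end at (343,370), knob (451,346), tin (237,312), owl (347,215), hare (424,240). Side view: board (270,350), plate (280,335), jig (350,203), tongue end (410,212), tin (398,290). I'll segment these next.

```bash
cat > h.py <<'E'
from workcell import ctrl
import cv2,numpy as np
def cast(d,px,z):
    px=np.atleast_2d(np.asarray(px,float)); R=np.array(d["R"]);t=np.array(d["t"]);c=-R.T@t
    r=np.c_[(px[:,0]-d["cx"])/d["fx"],(px[:,1]-d["cy"])/d["fy"],np.ones(len(px))]@R
    return (c+r*((z-c[2])/r[:,2])[:,None])[:,:2]
def blob(m,seed):
    n,l,s,_=cv2.connectedComponentsWithStats(m.astype(np.uint8)*255)
    ys,xs=np.nonzero(l); k=np.argmin((xs-seed[0])**2+(ys-seed[1])**2); i=l[ys[k],xs[k]]
    return (l==i).astype(np.uint8)
def rect(d,m,z):
    c=max(cv2.findContours(m,cv2.RETR_EXTERNAL,cv2.CHAIN_APPROX_NONE)[0],key=cv2.contourArea)[:,0]
    r=cv2.minAreaRect(cast(d,c,z).astype(np.float32)); return np.round(r[0],1),np.round(r[1],1),round(r[2],1),np.round(cv2.boxPoints(r)).tolist()
E
python3 - <<'E'
from h import *
S={"scene":dict(plate=(225,236),board=(190,222),jig=(380,345)),"side":dict(plate=(262,328),board=(300,295),jig=(385,213))}
for n in S:
    d=ctrl.get_image(n);h=cv2.cvtColor(d["img"],cv2.COLOR_RGB2HSV).astype(int)
    for k,(x,y) in S[n].items(): print(n,k,h[y-1:y+2,x-1:x+2].reshape(-1,3).mean(0))
    sat,v=h[...,1],h[...,2]
    pl=blob((sat<45)&(v>120),S[n]["plate"]); print(n,"plate",pl.sum(),rect(d,pl,33))
    for th in (130,150,170,190):
        b=blob((v>th)&(sat>45),S[n]["board"]); print(th,"board",b.sum(),rect(d,b,30))
    for th in (130,160,190):
        b=blob((v>th)&(sat>30),S[n]["jig"]); print(th,"jig",b.sum(),rect(d,b,18))
d=ctrl.get_image("scene");a=d["img"][280:390,320:470];b=ctrl.get_image("side")["img"][140:230,290:430]
A=cv2.resize(a,None,fx=4,fy=4,interpolation=cv2.INTER_CUBIC)
B=cv2.resize(b,None,fx=5,fy=5,interpolation=cv2.INTER_CUBIC)
cv2.imwrite("pics/a.png",A[:,:,::-1]);cv2.imwrite("pics/b.png",B[:,:,::-1])
E
```

```text
scene plate [ 26.11111111   8.44444444 228.11111111]
scene board [ 23.          81.44444444 250.66666667]
scene jig [ 24.66666667  77.77777778 241.44444444]
scene plate 1048 (array([561.6, 177.2]), array([ 59.7, 129.9]), 85.5, [[495.0, 153.0], [624.0, 142.0], [629.0, 202.0], [499.0, 212.0]])
130 board 5521 (array([544.2, 194.8]), array([222.7, 292.5]), 4.3, [[422.0, 332.0], [444.0, 41.0], [666.0, 57.0], [644.0, 349.0]])
150 board 4945 (array([565. , 184.8]), array([172.3, 262.1]), 1.5, [[475.0, 314.0], [482.0, 52.0], [655.0, 56.0], [648.0, 318.0]])
170 board 4802 (array([567.1, 184.4]), array([167.9, 257.8]), 1.7, [[479.0, 311.0], [487.0, 53.0], [655.0, 58.0], [647.0, 316.0]])
190 board 4678 (array([567.2, 184.7]), array([165.9, 257. ]), 1.6, [[481.0, 311.0], [488.0, 54.0], [654.0, 59.0], [646.0, 315.0]])
130 jig 5050 (array([ 523.8, -219.7]), array([231.4, 151.6]), 7.9, [[399.0, -161.0], [420.0, -311.0], [649.0, -279.0], [628.0, -129.0]])
160 jig 4017 (array([ 533. , -218.6]), array([208. , 142.4]), 5.4, [[423.0, -157.0], [436.0, -299.0], [643.0, -280.0], [630.0, -138.0]])
190 jig 3
[... 655 characters left out ...]
, 60.0], [649.0, 315.0]])
170 board 10621 (array([569.6, 184.6]), array([164.7, 254.7]), 1.6, [[484.0, 310.0], [491.0, 55.0], [655.0, 60.0], [648.0, 314.0]])
190 board 10541 (array([569.8, 184.7]), array([164.2, 254.5]), 1.6, [[484.0, 310.0], [491.0, 55.0], [655.0, 60.0], [648.0, 314.0]])
130 jig 2522 (array([ 533.8, -205.4]), array([207.2, 172. ]), 5.7, [[422.0, -130.0], [439.0, -301.0], [646.0, -281.0], [628.0, -109.0]])
160 jig 2113 (array([ 536.2, -224.2]), array([205.6, 133. ]), 5.7, [[427.0, -168.0], [441.0, -301.0], [645.0, -280.0], [632.0, -148.0]])
190 jig 2028 (array([ 536.1, -223.3]), array([205.6, 130.1]), 5.7, [[427.0, -169.0], [440.0, -298.0], [645.0, -278.0], [632.0, -148.0]])
```

View pics/a.png

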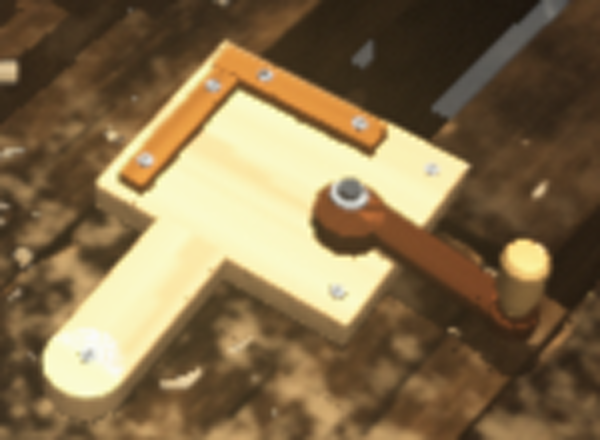

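View pics/b.png

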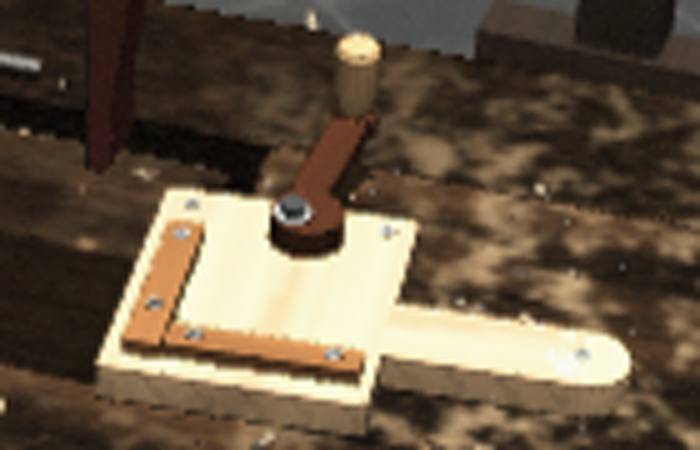

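Jig from both views: origin ≈ (547.5,-209.5), yaw 5.55°. Board centre is (568.5,184.6), yaw 1.65°, front edge x≈486. The plate is at ≈(562,177), yaw ≈ -4.8°. The plan is to turn the tool 90°, close it, press on the plate and drag it about 62 mm towards the robot.

Call:
inch_along:
  segments:
    - [35.4, -10.6, 0, 0, 0, 0]
    - [35.4, -10.6, 0, 0, 0, 0]
    - [35.4, -10.6, 0, 0, 0, 0]
    - [35.4, -10.6, 0, 0, 0, 0]
    - [35.4, -10.6, 0, 0, 0, 0]
  finger_gap: 0

```text
t: 0.72
ee_pos: [571.3, 178.4, 239.7]
orientation: [-2.222, -2.221, -0.0]
ft_force: [0.1, -0.8, -0.1]
width: 58.3
grasp_force: 0.0
```

Call:
inch_along:
  segments:
    - [0, 0, 12, 0, 0, 0.12]
    - [0, 0, 12, 0, 0, 0.12]
    - [0, 0, 12, 0, 0, 0.12]
    - [0, 0, 12, 0, 0, 0.12]
    - [0, 0, 12, 0, 0, 0.12]

```text
t: 1.13
ee_pos: [571.9, 177.3, 179.2]
orientation: [2.783, 1.458, 0.0]
ft_force: [0.6, -0.2, -0.1]
width: 24.5
grasp_force: 0.0
```

Call:
inch_along:
  segments:
    - [0, 0, 12, 0, 0, 0.12]
    - [0, 0, 12, 0, 0, 0.12]
    - [0, 0, 12, 0, 0, 0.12]
    - [0, 0, 12, 0, 0, 0.12]
    - [0, 0, 12, 0, 0, 0.12]

```text
t: 1.55
ee_pos: [572.0, 177.0, 119.1]
orientation: [-3.089, -0.57, -0.0]
ft_force: [-0.3, -0.2, 0.1]
width: 0.7
grasp_force: 0.0
```

Call:
inch_along:
  segments:
    - [0, 0, 12, 0, 0, 0.12]
    - [0, 0, 12, 0, 0, 0.12]
    - [0, 0, 12, 0, 0, 0.12]
    - [0, 0, 11, 0, 0, 0.1]
    - [0, 0, 0, 0, 0, 0]

```text
t: 1.97
ee_pos: [570.6, 176.6, 70.6]
orientation: [3.137, -0.145, -0.005]
ft_force: [0.3, -0.3, -0.3]
width: 0.6
grasp_force: 0.0
```

```bash
python3 - <<'E'
from h import *
for n,p in (("scene",(237,306)),("side",(398,284))):
    d=ctrl.get_image(n); print(n,"tin",cast(d,p,30)); h=cv2.cvtColor(d["img"],cv2.COLOR_RGB2HSV).astype(int)
d=ctrl.get_image("wrist");cv2.imwrite("pics/w1.png",d["img"][:,:,::-1])
print(ctrl.get_obs()["orientation"],ctrl.get_obs()["qpos"])
E
```

```text
scene tin [[418.07373016   6.98741917]]
side tin [[417.93381169   3.29221922]]
[-3.13858595e+00  1.35192961e-01 -4.73414560e-04] [ 2.80269555e-01  6.13541889e-01  1.77612751e+00 -6.47000306e-06
  7.51606871e-01  1.93716635e+00]
```

View pics/w1.png

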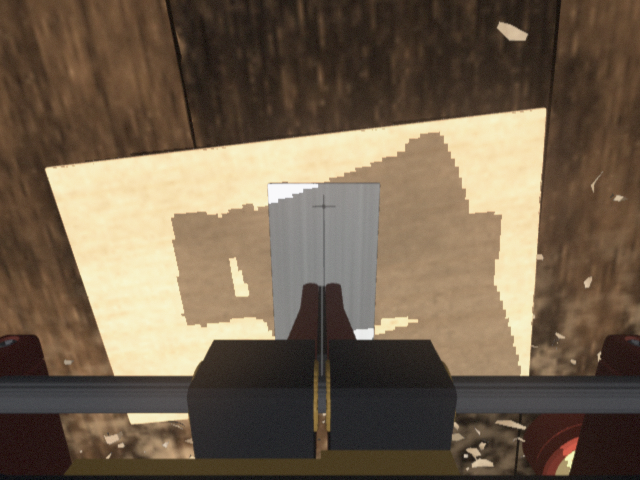

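Wrist view: the plate spans cols 268–380 and runs parallel to the image columns. The scribed line at col 323 passes right under the closed fingertips, so the tool is aligned and centred. Next: lower and press.

Call:
inch_along:
  segments:
    - [0, 0, 9, 0, 0, 0]
    - [0, 0, 6, 0, 0, 0]
    - [0, 0, 3, 0, 0, 0]
    - [0, 0, 0, 0, 0, 0]

```text
t: 2.45
ee_pos: [571.4, 176.9, 53.8]
orientation: [3.138, -0.139, -0.002]
ft_force: [0.2, 0.4, 0.8]
width: 0.6
grasp_force: 0.0
```

Call:
inch_along:
  segments:
    - [0, 0, 2, 0, 0, 0]
    - [0, 0, 1, 0, 0, 0]
    - [0, 0, 0, 0, 0, 0]

```text
t: 2.7
ee_pos: [571.9, 177.0, 51.6]
orientation: [3.138, -0.14, -0.0]
ft_force: [0.3, 0.2, -0.3]
width: 0.3
grasp_force: 0.0
```

Call:
inch_along:
  segments:
    - [0, 0, 1.5, 0, 0, 0]
    - [0, 0, 0.5, 0, 0, 0]
    - [0, 0, 0, 0, 0, 0]

```text
t: 2.95
ee_pos: [572.3, 177.1, 50.4]
orientation: [-3.138, 0.14, -0.001]
ft_force: [-1.6, -0.4, 5.1]
width: 0.3
grasp_force: 2.8
```

Call:
inch_along:
  segments:
    - [-3, 0, 0.4, 0, 0, 0]
    - [-5, 0, 0, 0, 0, 0]
    - [-5, 0, 0, 0, 0, 0]
    - [-5, 0, 0, 0, 0, 0]
    - [-5, 0, 0, 0, 0, 0]

```text
t: 3.37
ee_pos: [550.5, 179.5, 50.4]
orientation: [-3.137, 0.14, -0.006]
ft_force: [1.2, 0.2, 5.4]
width: 0.3
grasp_force: 2.8
```

Call:
inch_along:
  segments:
    - [-6, 0, 0, 0, 0, 0]
    - [-6, 0, 0, 0, 0, 0]
    - [-6, 0, 0, 0, 0, 0]
    - [-6, 0, 0, 0, 0, 0]
    - [0, 0, 0, 0, 0, 0]

```text
t: 3.78
ee_pos: [525.4, 181.7, 50.3]
orientation: [-3.138, 0.14, -0.003]
ft_force: [-1.4, 1.4, 8.1]
width: 0.5
grasp_force: 4.1
```

```bash
python3 - <<'E'
from h import *
for n,p in (("scene",(205,240)),("side",(310,345))):
    d=ctrl.get_image(n);h=cv2.cvtColor(d["img"],cv2.COLOR_RGB2HSV).astype(int)
    print(n,rect(d,blob((h[...,1]<45)&(h[...,2]>100),p),33))
    cv2.imwrite(f"pics/{n}2.png",d["img"][:,:,::-1])
E
```

```text
scene (array([514., 182.]), array([ 59.7, 129.7]), 85.7, [[447.0, 157.0], [576.0, 147.0], [581.0, 207.0], [452.0, 217.0]])
side (array([517.1, 181.8]), array([ 58.4, 129.3]), 85.4, [[450.0, 158.0], [579.0, 148.0], [584.0, 206.0], [455.0, 216.0]])
```

Call:
inch_along:
  segments:
    - [-5, 0, 0, 0, 0, 0]
    - [-5, 0, 0, 0, 0, 0]
    - [-4, 0, 0, 0, 0, 0]
    - [0, 0, 0, 0, 0, 0]

```text
t: 4.22
ee_pos: [512.0, 183.0, 50.4]
orientation: [-3.137, 0.14, -0.004]
ft_force: [0.2, 1.1, 7.4]
width: 0.7
grasp_force: 3.9
```

Call:
inch_along:
  segments:
    - [0, 0, -4, 0, 0, 0]
    - [0, 0, -16, 0, 0, 0]
    - [0, 0, -30, 0, 0, 0]
    - [0, 0, -10, 0, 0, 0]
    - [0, 0, 0, 0, 0, 0]
  finger_gap: 88

```text
t: 4.63
ee_pos: [512.8, 183.0, 111.7]
orientation: [-3.137, 0.14, -0.007]
ft_force: [-0.1, 0.9, -0.1]
width: 30.5
grasp_force: 0.0
```

```bash
python3 - <<'E'
from h import *
for n,p in (("scene",(205,240)),("side",(310,345))):
    d=ctrl.get_image(n);h=cv2.cvtColor(d["img"],cv2.COLOR_RGB2HSV).astype(int)
    print(n,rect(d,blob((h[...,1]<45)&(h[...,2]>100),p),33))
E
```

```text
scene (array([501.4, 182.1]), array([ 60.3, 130.2]), 84.5, [[434.0, 158.0], [563.0, 146.0], [569.0, 206.0], [440.0, 218.0]])
side (array([504.3, 182.4]), array([ 59.7, 129.9]), 85.7, [[437.0, 157.0], [567.0, 148.0], [571.0, 207.0], [442.0, 217.0]])
```

Call:
inch_along:
  segments:
    - [-25, 0.8, 0, 0, 0, 0]
    - [-25, 0.8, 0, 0, 0, 0]
    - [0, 0, 0, 0, 0, 0]
    - [0, 0, 0, 0, 0, 0]
    - [0, 0, 0, 0, 0, 0]
  finger_gap: 88

```text
t: 5.15
ee_pos: [461.6, 185.4, 108.6]
orientation: [3.138, -0.14, -0.001]
ft_force: [0.8, 0.3, -0.4]
width: 72.0
grasp_force: 0.0
```

```bash
python3 - <<'E'
from h import *
d=ctrl.get_image("wrist");cv2.imwrite("pics/w3.png",d["img"][:,:,::-1]);o=ctrl.get_obs();print(o["ee_pos"],o["width"])
E
```

```text
[462.08203357 185.42249342 108.81560881] 75.99921599042278
```

View pics/w3.png

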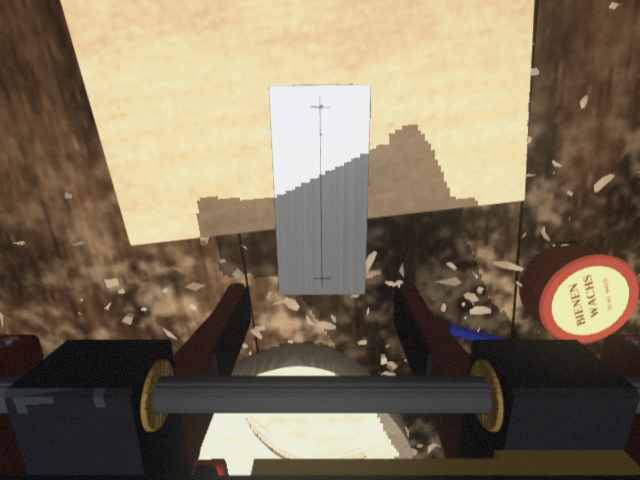

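The plate is centred between the fingers (cols 280–366; fingertips at cols 245 and 400). A wooden heart-shaped piece lies nearer the robot, so I'll check finger clearance.

```bash
python3 - <<'E'
from h import *
d=ctrl.get_image("scene")
for p in ((160,265),(150,260),(162,280)): print(cast(d,p,0),cast(d,p,25))
d=ctrl.get_image("side")
for p in ((440,362),(400,372),(392,395)): print(cast(d,p,0),cast(d,p,25))
E
```

```text
[[400.77723033 236.84507796]] [[388.93942073 210.66643078]]
[[395.50336103 265.58387579]] [[383.84102665 238.4490147 ]]
[[377.87848283 196.6032091 ]] [[366.8025736  171.76351265]]
[[322.21852489 119.58299255]] [[322.1865001  140.69015978]]
[[376.476042   158.95174836]] [[374.61346081 178.73068068]]
[[378.41536723 203.67112087]] [[376.4873565  221.94129757]]
```

Call:
inch_along:
  segments:
    - [0, 0, 25, 0, 0, 0]
    - [0, 0, 20, 0, 0, 0]
    - [0, 0, 8, 0, 0, 0]
    - [0, 0, 0, 0, 0, 0]
    - [0, 0, 0, 0, 0, 0]
  finger_gap: 88

```text
t: 5.72
ee_pos: [461.4, 185.2, 56.1]
orientation: [3.138, -0.14, -0.001]
ft_force: [-0.2, -0.2, 0.0]
width: 87.8
grasp_force: 0.0
```

Call:
inch_along:
  segments:
    - [0, 0, 10, 0, 0, 0]
    - [0, 0, 7, 0, 0, 0]
    - [0, 0, 3, 0, 0, 0]
    - [0, 0, 0, 0, 0, 0]
  finger_gap: 88

```text
t: 6.05
ee_pos: [460.9, 185.2, 35.7]
orientation: [3.138, -0.14, -0.001]
ft_force: [-0.6, -0.6, 0.2]
width: 87.9
grasp_force: 0.0
```

Call:
inch_along:
  segments:
    - [0, 0, 0, 0, 0, 0]
    - [0, 0, 0, 0, 0, 0]
    - [0, 0, 0, 0, 0, 0]
    - [0, 0, 0, 0, 0, 0]
    - [0, 0, 0, 0, 0, 0]
  finger_gap: 50

```text
t: 6.47
ee_pos: [461.4, 185.4, 36.5]
orientation: [-3.138, 0.14, -0.001]
ft_force: [-0.1, 1.0, -1.4]
width: 58.1
grasp_force: 2.5
```

Call:
inch_along:
  segments:
    - [0, 0, 0, 0, 0, 0]
    - [0, 0, 0, 0, 0, 0]
    - [0, 0, 0, 0, 0, 0]

```text
t: 6.72
ee_pos: [461.4, 185.4, 36.4]
orientation: [-3.138, 0.14, -0.0]
ft_force: [0.1, 1.1, 1.5]
width: 57.5
grasp_force: 30.0
```

Call:
inch_along:
  segments:
    - [0, 0, -3, 0, 0, 0]
    - [0, 0, -8, 0, 0, 0]
    - [0, 0, -15, 0, 0, 0]
    - [0, 0, -25, 0, 0, 0]
    - [0, 0, -25, 0, 0, 0]

```text
t: 7.13
ee_pos: [460.4, 185.0, 112.9]
orientation: [3.138, -0.14, -0.003]
ft_force: [1.0, -0.2, -1.1]
width: 57.0
grasp_force: 30.0
```

Call:
inch_along:
  segments:
    - [0, 0, -18, 0, 0, -0.062]
    - [0, 0, -10, 0, 0, -0.062]
    - [0, 0, 0, 0, 0, -0.062]
    - [0, 0, 0, 0, 0, 0]

```text
t: 7.47
ee_pos: [461.6, 185.4, 141.6]
orientation: [-3.137, -0.155, -0.003]
ft_force: [0.5, -0.3, -1.8]
width: 56.9
grasp_force: 30.0
```

```bash
python3 - <<'E'
from h import *
o=ctrl.get_obs();d=ctrl.get_image("side");print(o["ee_pos"],o["width"],cv2.Rodrigues(o["orientation"])[0].round(4).tolist())
cv2.imwrite("pics/s4.png",d["img"][60:420,120:600,::-1])
E
```

```text
[461.60968631 185.44077447 141.64742565] 56.943038685899346 [[0.9951, 0.0988, 0.0018], [0.0988, -0.9951, 0.0007], [0.0019, -0.0005, -1.0]]
```

View pics/s4.png

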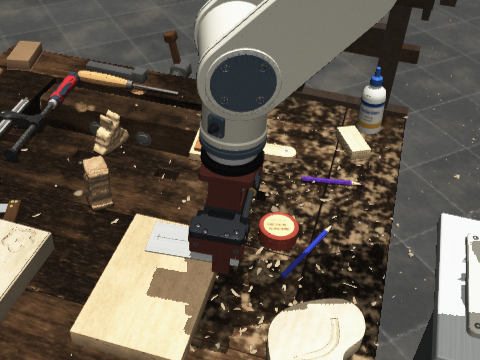

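Side view: the plate is held and clear of the board, about level. The route to the jig passes above the tin, the owl and the hare at z≈137.

Call:
inch_along:
  segments:
    - [0, 12, 0, 0, 0, 0]
    - [0, 24, 0, 0, 0, 0]
    - [0, 30, 0, 0, 0, 0]
    - [0, 30, 0, 0, 0, 0]
    - [0, 30, 0, 0, 0, 0]

```text
t: 7.93
ee_pos: [472.7, 58.1, 139.7]
orientation: [3.138, 0.151, -0.003]
ft_force: [-0.5, 0.4, -1.7]
width: 57.0
grasp_force: 30.0
```

Call:
inch_along:
  segments:
    - [0, 30, 0, 0, 0, 0]
    - [0, 30, 0, 0, 0, 0]
    - [0, 30, 0, 0, 0, 0]
    - [0, 30, 0, 0, 0, 0]
    - [0, 30, 0, 0, 0, 0]

```text
t: 8.35
ee_pos: [487.0, -91.5, 139.7]
orientation: [-3.138, -0.149, 0.003]
ft_force: [0.9, -1.0, -1.6]
width: 56.9
grasp_force: 30.0
```

Call:
inch_along:
  segments:
    - [0, 30, 0, 0, 0, 0]
    - [0, 30, 0, 0, 0, 0]
    - [0, 30, 0, 0, 0, 0]
    - [0, 24, 0, 0, 0, 0]
    - [0, 14, 0, 0, 0, 0]

```text
t: 8.77
ee_pos: [499.7, -219.7, 139.8]
orientation: [3.138, 0.147, -0.001]
ft_force: [-0.5, -1.0, -0.2]
width: 57.1
grasp_force: 30.0
```

Call:
inch_along:
  segments:
    - [0, 0, 20, 0, 0, 0]
    - [0, 0, 20, 0, 0, 0]
    - [0, 0, 20, 0, 0, 0]
    - [0, 0, 10, 0, 0, 0]
    - [0, 0, 0, 0, 0, 0]

```text
t: 9.18
ee_pos: [498.3, -215.9, 67.9]
orientation: [-3.136, -0.151, 0.007]
ft_force: [-0.2, -0.3, -0.3]
width: 57.5
grasp_force: 30.0
```

```bash
python3 - <<'E'
from h import *
o=ctrl.get_obs();print(o["ee_pos"],o["width"])
for n in ("scene","side"):
    d=ctrl.get_image(n);cv2.imwrite(f"pics/{n}5.png",d["img"][:,:,::-1])
    a=d["img"][220:400,290:500] if n=="scene" else d["img"][120:260,260:460]
    cv2.imwrite(f"pics/{n}5c.png",cv2.resize(a,None,fx=3,fy=3)[:,:,::-1])
E
```

```text
[ 498.25754225 -215.93006939   67.88383507] 57.494330335570304
```

View pics/scene5c.png

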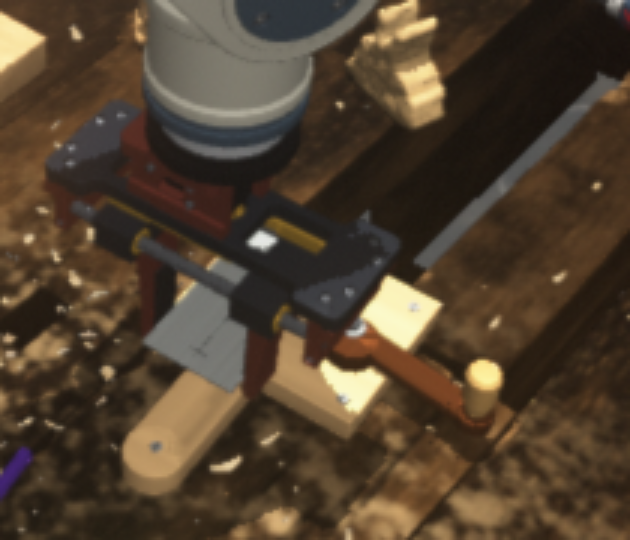

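Call:
inch_along:
  segments:
    - [0, 1, 13, 0, 0, 0]
    - [0, 0, 9, 0, 0, 0]
    - [0, 0, 3, 0, 0, 0]
    - [0, 0, 0, 0, 0, 0]
    - [0, 0, 0, 0, 0, 0]

```text
t: 9.7
ee_pos: [500.3, -217.7, 45.1]
orientation: [-3.138, -0.152, 0.001]
ft_force: [-0.9, 0.0, -0.7]
width: 57.3
grasp_force: 30.0
```

```bash
python3 - <<'E'
from h import *
o=ctrl.get_obs();print(o["ee_pos"],o["width"])
d=ctrl.get_image("wrist");cv2.imwrite("pics/w6.png",d["img"][:,:,::-1])
E
```

```text
[ 500.29333815 -217.6915677    45.07819942] 57.32510633013386
```

View pics/w6.png

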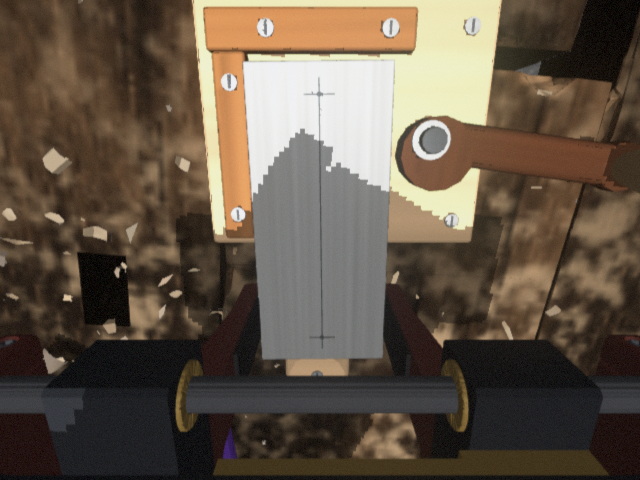

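Wrist view: the plate's far end is at row 61 (cols 245–394). The stop's near edge is at row ~52, the fence's inner edge at cols ~243–252, and the lever is open with its arm to the right. I'll cast these to get the gaps.

```bash
python3 - <<'E'
from h import *
d=ctrl.get_image("wrist");o=ctrl.get_obs();print(o["ee_pos"])
R=cv2.Rodrigues(o["orientation"])[0]
f=lambda p,z:((cast(d,p,z)-o["ee_pos"][:2])@R[:2,:2]).round(1).tolist()
for z in (38,41.5):print("plate far L,R, near L,R",f([(245,62),(394,60),(262,359),(384,358)],z))
print("stop near edge top",f([(245,52),(415,51)],27),"base/foot18",f([(415,53)],18))
print("fence corners: left top/bot, inner bottom",f([(214,55),(222,238),(252,238),(243,58)],27))
print("jig base L far/near,R near",f([(203,50),(213,241),(470,242),(496,50)],18))
print("tongue",f([(287,375),(348,375)],18)," pivot",f([(432,140)],32))
E
```

```text
[ 500.67525148 -217.85573751   45.54700491]
plate far L,R, near L,R [[107.1, -29.3], [107.8, 28.2], [-26.0, -29.2], [-25.4, 31.2]]
plate far L,R, near L,R [[106.5, -28.6], [107.2, 27.6], [-23.6, -28.5], [-23.0, 30.5]]
stop near edge top [[112.7, -31.1], [113.1, 38.7]] base/foot18 [[114.1, 40.8]]
fence corners: left top/bot, inner bottom [[111.6, -44.0], [33.2, -47.1], [33.2, -32.8], [110.5, -32.1]]
jig base L far/near,R near [[115.3, -51.0], [29.0, -54.4], [28.5, 75.0], [115.2, 75.8]]
tongue [[-50.5, -19.4], [-50.4, 15.3]]  pivot [[78.0, 47.3]]
```

Call:
inch_along:
  segments:
    - [3, 0, 4, 0, 0, 0]
    - [0, 0, 8, 0, 0, 0]
    - [0, 0, 5, 0, 0, 0]
    - [0, 0, 0, 0, 0, 0]
    - [0, 0, 0, 0, 0, 0]

```text
t: 10.22
ee_pos: [502.9, -217.3, 27.6]
orientation: [-3.137, -0.152, 0.002]
ft_force: [-0.3, -0.5, -1.1]
width: 57.2
grasp_force: 30.0
```

Call:
inch_along:
  segments:
    - [0, 0, 1.5, 0, 0, 0]
    - [0, 0, 1, 0, 0, 0]
    - [0, 0, 0, 0, 0, 0]
    - [0, 0, 0, 0, 0, 0]

```text
t: 10.55
ee_pos: [503.5, -217.5, 25.9]
orientation: [3.138, 0.152, 0.0]
ft_force: [-0.1, 0.2, -2.4]
width: 57.2
grasp_force: 30.0
```

Call:
inch_along:
  segments:
    - [0, 0, 1, 0, 0, 0]
    - [0, 0, 0, 0, 0, 0]
    - [0, 0, 0, 0, 0, 0]

```text
t: 10.8
ee_pos: [503.5, -217.5, 24.9]
orientation: [3.138, 0.152, 0.0]
ft_force: [-0.2, -0.0, -0.5]
width: 57.1
grasp_force: 30.0
```

Call:
inch_along:
  segments:
    - [0, 0, 0.8, 0, 0, 0]
    - [0, 0, 0, 0, 0, 0]
    - [0, 0, 0, 0, 0, 0]

```text
t: 11.05
ee_pos: [503.6, -217.6, 24.5]
orientation: [3.138, 0.152, 0.001]
ft_force: [-1.7, 0.5, 4.7]
width: 56.9
grasp_force: 30.0
```

Down on the jig (5 N). Now I'll advance gently to the end stop.

Call:
inch_along:
  segments:
    - [1, 0, -0.3, 0, 0, 0]
    - [0.5, 0, 0, 0, 0, 0]
    - [0, 0, 0, 0, 0, 0]
    - [0, 0, 0, 0, 0, 0]

```text
t: 11.38
ee_pos: [504.9, -217.4, 24.5]
orientation: [3.138, 0.152, -0.0]
ft_force: [-2.4, -0.2, 4.5]
width: 57.6
grasp_force: 30.0
```

Call:
inch_along:
  segments:
    - [0.8, 0, 0, 0, 0, 0]
    - [0, 0, 0, 0, 0, 0]
    - [0, 0, 0, 0, 0, 0]

```text
t: 11.63
ee_pos: [505.6, -217.3, 24.5]
orientation: [-3.138, -0.152, 0.001]
ft_force: [-2.3, 0.3, 5.0]
width: 57.1
grasp_force: 30.0
```

Call:
inch_along:
  segments:
    - [0.7, 0, 0, 0, 0, 0]
    - [0, 0, 0, 0, 0, 0]
    - [0, 0, 0, 0, 0, 0]

```text
t: 11.88
ee_pos: [505.9, -217.2, 24.5]
orientation: [-3.138, -0.152, 0.001]
ft_force: [-3.0, 0.4, 7.1]
width: 57.2
grasp_force: 30.0
```

Call:
inch_along:
  segments:
    - [0.7, 0, -0.4, 0, 0, 0]
    - [0, 0, 0, 0, 0, 0]
    - [0, 0, 0, 0, 0, 0]

```text
t: 12.13
ee_pos: [506.0, -217.0, 24.5]
orientation: [-3.137, -0.151, 0.003]
ft_force: [-4.7, -0.8, 4.3]
width: 57.2
grasp_force: 30.0
```

Call:
inch_along:
  segments:
    - [0.7, 0, 0, 0, 0, 0]
    - [0, 0, 0, 0, 0, 0]
    - [0, 0, 0, 0, 0, 0]

```text
t: 12.38
ee_pos: [506.0, -217.0, 24.5]
orientation: [-3.137, -0.152, 0.005]
ft_force: [-8.5, -2.5, 7.5]
width: 57.6
grasp_force: 30.0
```

Butted: x stalled at 506.0 and the force rose to 8.5 N. Easing off, then releasing.

Call:
inch_along:
  segments:
    - [-0.7, 0, -0.3, 0, 0, 0]
    - [-0.4, 0, 0, 0, 0, 0]
    - [0, 0, 0, 0, 0, 0]

```text
t: 12.63
ee_pos: [506.0, -217.0, 24.5]
orientation: [-3.137, -0.152, 0.002]
ft_force: [-4.5, -2.1, -1.0]
width: 57.2
grasp_force: 30.0
```

Call:
inch_along:
  segments:
    - [0, 0, 0, 0, 0, 0]
    - [0, 0, 0, 0, 0, 0]
    - [0, 0, 0, 0, 0, 0]
    - [0, 0, 0, 0, 0, 0]
    - [0, 0, 0, 0, 0, 0]
  finger_gap: 88

```text
t: 13.05
ee_pos: [507.2, -217.2, 25.1]
orientation: [3.138, 0.152, 0.001]
ft_force: [-0.6, 0.1, 0.2]
width: 85.9
grasp_force: 0.0
```

Call:
inch_along:
  segments:
    - [0, 0, 0, 0, 0, 0]
    - [0, 0, 0, 0, 0, 0]
    - [0, 0, 0, 0, 0, 0]

```text
t: 13.3
ee_pos: [506.8, -217.2, 25.0]
orientation: [3.138, 0.152, 0.0]
ft_force: [-0.8, 0.7, -0.4]
width: 87.3
grasp_force: 0.0
```

Call:
inch_along:
  segments:
    - [0, 0, -6, 0, 0, 0]
    - [0, 0, -20, 0, 0, 0]
    - [0, 0, -30, 0, 0, 0]
    - [0, 0, -30, 0, 0, 0]
    - [0, 0, -30, 0, 0, 0]

```text
t: 13.72
ee_pos: [506.3, -217.0, 142.4]
orientation: [-3.138, -0.152, 0.001]
ft_force: [-0.1, 0.1, 0.3]
width: 87.7
grasp_force: 0.0
```

```bash
python3 - <<'E'
from h import *
d=ctrl.get_image("scene");cv2.imwrite("pics/s7.png",d["img"][:,:,::-1]);o=ctrl.get_obs();R=cv2.Rodrigues(o["orientation"])[0]
h=cv2.cvtColor(d["img"],cv2.COLOR_RGB2HSV).astype(int)
w=ctrl.get_image("wrist");cv2.imwrite("pics/w7.png",w["img"][:,:,::-1])
hw=cv2.cvtColor(w["img"],cv2.COLOR_RGB2HSV).astype(int)
print(o["ee_pos"],o["orientation"])
for s in (45,60):
  print(rect(w,blob((hw[...,1]<s)&(hw[...,2]>70),(320,250)),21))
E
```

```text
[ 509.44271881 -218.39803199  148.02434576] [3.13430655 0.15186305 0.0110322 ]
(array([ 547.9, -234.6]), array([139., 104.]), 6.0, [[473.0, -190.0], [484.0, -294.0], [623.0, -279.0], [612.0, -176.0]])
(array([ 555.3, -223. ]), array([163.5, 126. ]), 5.6, [[468.0, -168.0], [480.0, -294.0], [643.0, -278.0], [631.0, -152.0]])
```

View pics/w7.png

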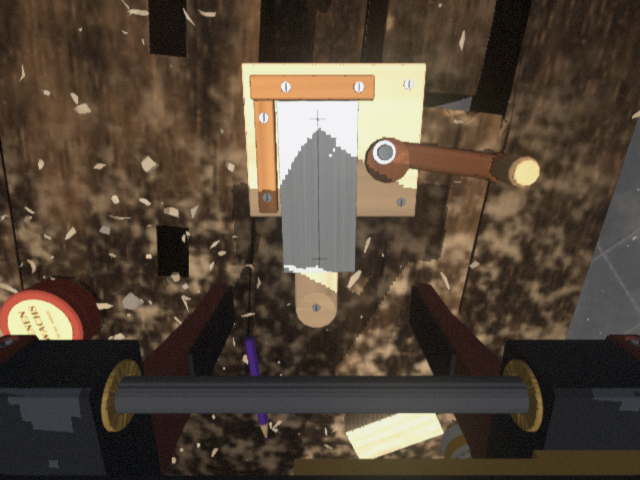

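Wrist view: the plate (cols 278–358, rows 100–271) lies flat in the nest with its end at the stop and a small fence gap. The lever is open, pivot (385,152), knob (525,171). Next I'll locate the knob precisely.

```bash
python3 - <<'E'
from h import *
o=ctrl.get_obs();R=cv2.Rodrigues(o["orientation"])[0];print(o["ee_pos"],o["qpos"].round(2))
P=np.array([582.0,-254.4])
for n,s in (("scene",(451,344)),("side",(361,149)),("wrist",(525,171))):
    d=ctrl.get_image(n);h=cv2.cvtColor(d["img"],cv2.COLOR_RGB2HSV).astype(int)
    b=blob((h[...,2]>190)&(h[...,1]>50)&(abs(np.arange(640)[None]-s[0])<22)&(abs(np.arange(480)[:,None]-s[1])<22),s)
    c=cv2.moments(b,True);c=(c["m10"]/c["m00"],c["m01"]/c["m00"]);w=cast(d,c,67)[0];v=w-P
    print(n,np.round(c,1),b.sum(),w.round(1),"r",np.hypot(*v).round(1),"ang",round(-(np.arctan2(v[1],v[0])-0.097+np.pi/2),3))
    if n=="wrist": print("pivot bolt",cast(d,(385,152),36),"plate cl",cast(d,[(317,100),(319,271)],21),"plate L/R",cast(d,[(278,102),(283,265),(357,102),(355,265)],21).round(1).tolist(), "fence inner",cast(d,[(275,108),(278,205)],27).round(1).tolist(),"stop",cast(d,[(280,100),(372,99)],27).round(1).tolist())
E
```

```text
[ 509.51195213 -218.45963884  145.98783204] [-0.43  0.45  1.86 -0.    0.83  1.05]
scene [451.1 344.6] 88 [ 575.8 -341.2] r 87.0 ang 0.169
side [361.6 149.1] 31 [ 578.6 -337.5] r 83.1 ang 0.138
wrist [534.9 169. ] 540 [ 579.8 -340.5] r 86.1 ang 0.123
pivot bolt [[ 580.01930982 -254.10981781]] plate cl [[ 609.63734905 -204.69190421]
 [ 483.58851986 -218.04052107]] plate L/R [[605.7, -177.9], [485.9, -189.2], [611.0, -232.4], [491.4, -245.9]] fence inner [[601.3, -176.8], [534.7, -182.9]] stop [[606.7, -179.9], [613.4, -241.8]]
```

Call:
inch_along:
  segments:
    - [14, 31.8, 0, 0, 0, 0]
    - [14, 31.8, 0, 0, 0, 0]
    - [14, 31.8, 0, 0, 0, 0]
    - [14, 31.8, 0, 0, 0, 0]
    - [0, 0, 0, 0, 0, -0.11]
  finger_gap: 40

```text
t: 14.38
ee_pos: [576.8, -343.1, 139.4]
orientation: [3.123, 0.32, 0.002]
ft_force: [-0.1, -0.6, 0.7]
width: 57.7
grasp_force: 0.0
```

Call:
inch_along:
  segments:
    - [0, 0, 0, 0, 0, -0.12]
    - [0, 0, 0, 0, 0, -0.12]
    - [0, 0, 0, 0, 0, -0.12]
    - [0, 0, 0, 0, 0, -0.12]
    - [0, 0, 0, 0, 0, -0.12]

```text
t: 14.8
ee_pos: [573.6, -337.8, 138.6]
orientation: [-2.883, -1.24, 0.004]
ft_force: [-0.3, 0.6, 0.9]
width: 39.9
grasp_force: 0.0
```

Call:
inch_along:
  segments:
    - [0, 0, 0, 0, 0, -0.12]
    - [0, 0, 0, 0, 0, -0.12]
    - [0, 0, 0, 0, 0, -0.12]
    - [0, 0, 0, 0, 0, -0.12]
    - [0, 0, 0, 0, 0, -0.12]

```text
t: 15.22
ee_pos: [573.6, -337.7, 138.6]
orientation: [-2.387, -2.037, 0.002]
ft_force: [0.4, -0.5, 0.6]
width: 40.1
grasp_force: 0.0
```

Call:
inch_along:
  segments:
    - [0, 0, 0, 0, 0, -0.12]
    - [0, 0, 0, 0, 0, 0]
    - [0, 0, 0, 0, 0, 0]
    - [0, 0, 0, 0, 0, 0]

```text
t: 15.55
ee_pos: [574.2, -338.1, 139.8]
orientation: [-2.272, -2.167, 0.001]
ft_force: [-0.6, 0.1, 0.2]
width: 40.0
grasp_force: 0.0
```

```bash
python3 - <<'E'
from h import *
o=ctrl.get_obs();R=cv2.Rodrigues(o["orientation"])[0];print(o["ee_pos"],o["qpos"].round(2),o["width"],"tool x heading",np.arctan2(R[1,0],R[0,0]))
print("to go tool",(np.array([578.3,-339.4])-o["ee_pos"][:2])@R[:2,:2])
d=ctrl.get_image("wrist");h=cv2.cvtColor(d["img"],cv2.COLOR_RGB2HSV).astype(int);cv2.imwrite("pics/w8.png",d["img"][:,:,::-1])
X=np.array(d["R"])@np.array([578.3,-339.4,67])+d["t"];s=(d["fx"]*X[0]/X[2]+d["cx"],d["fy"]*X[1]/X[2]+d["cy"]);print("expected px",s)
m=(h[...,2]>170)&(h[...,1]>50)&(abs(np.arange(640)[None]-s[0])<40)&(abs(np.arange(480)[:,None]-s[1])<40)
b=blob(m,s);c=cv2.moments(b,True);c=(c["m10"]/c["m00"],c["m01"]/c["m00"]);print(c,b.sum(),cast(d,c,67))
E
```

```text
[ 574.23308274 -338.06139267  139.81056553] [-0.55  0.6   1.59  0.    0.95 -0.5 ] 40.047603149642256 tool x heading 1.52326614915725
to go tool [-1.14386657  4.1259175 ]
expected px (np.float64(328.2772496108582), np.float64(265.5451968238357))Traceback (most recent call last):
  File "<stdin>", line 7, in <module>
  File "h.py", line 9, in blob
    ys,xs=np.nonzero(l); k=np.argmin((xs-seed[0])**2+(ys-seed[1])**2); i=l[ys[k],xs[k]]
                           ~~~~~~~~~^^^^^^^^^^^^^^^^^^^^^^^^^^^^^^^^^
    return _wrapfunc(a, 'argmin', axis=axis, out=out, **kwds)
    return bound(*args, **kwds)
ValueError: attempt to get argmin of an empty sequence
```

Call:
inch_along:
  segments:
    - [-1, 4, 20, 0, 0, 0]
    - [0, 0, 25, 0, 0, 0]
    - [0, 0, 14, 0, 0, 0]
    - [0, 0, 5, 0, 0, 0]
    - [0, 0, 0, 0, 0, 0]
  finger_gap: 40

```text
t: 16.02
ee_pos: [577.7, -338.9, 75.3]
orientation: [-2.268, -2.169, 0.001]
ft_force: [0.5, 0.4, -0.5]
width: 40.1
grasp_force: 0.0
```

Call:
inch_along:
  segments:
    - [0, 0, 6, 0, 0, 0]
    - [0, 0, 6, 0, 0, 0]
    - [0, 0, 5, 0, 0, 0]
    - [0, 0, 0, 0, 0, 0]
  finger_gap: 32

```text
t: 16.35
ee_pos: [578.3, -339.4, 59.4]
orientation: [-2.269, -2.171, 0.0]
ft_force: [0.4, 0.3, 0.1]
width: 32.2
grasp_force: 0.0
```

Call:
inch_along:
  segments:
    - [0.4, -8.5, 0, 0, 0, 0.1]
    - [0.4, -8.5, 0, 0, 0, 0.1]
    - [0.4, -8.5, 0, 0, 0, 0.1]
    - [0.4, -8.5, 0, 0, 0, 0.1]
    - [0, 0, 0, 0, 0, 0]

```text
t: 16.77
ee_pos: [545.0, -331.2, 60.3]
orientation: [-2.659, -1.673, 0.0]
ft_force: [1.0, -0.3, 0.2]
width: 32.0
grasp_force: 0.0
```

Call:
inch_along:
  segments:
    - [0.4, -8.5, 0, 0, 0, 0.1]
    - [0.4, -8.5, 0, 0, 0, 0.1]
    - [0.4, -8.5, 0, 0, 0, 0.1]
    - [0.4, -8.5, 0, 0, 0, 0.1]
    - [0, 0, 0, 0, 0, 0]

```text
t: 17.18
ee_pos: [518.6, -310.8, 60.4]
orientation: [2.937, 1.116, 0.0]
ft_force: [-0.4, -1.1, 0.5]
width: 31.8
grasp_force: 0.0
```

Call:
inch_along:
  segments:
    - [0.4, -8.5, 0, 0, 0, 0.1]
    - [0.4, -8.5, 0, 0, 0, 0.1]
    - [0.3, -6.4, 0, 0, 0, 0.075]
    - [0, 0, 0, 0, 0, 0]
    - [0, 0, 0, 0, 0, 0]

```text
t: 17.6
ee_pos: [506.2, -292.0, 60.2]
orientation: [3.06, 0.713, 0.0]
ft_force: [-1.3, -0.2, 0.8]
width: 31.7
grasp_force: 0.0
```

Call:
inch_along:
  segments:
    - [0.2, -4.2, 0, 0, 0, 0.05]
    - [0.2, -4.2, 0, 0, 0, 0.05]
    - [0, 0, 0, 0, 0, 0]
    - [0, 0, 0, 0, 0, 0]

```text
t: 17.93
ee_pos: [503.1, -284.4, 60.1]
orientation: [3.092, 0.557, 0.0]
ft_force: [0.5, -0.5, 0.5]
width: 31.8
grasp_force: 0.4
```

Call:
inch_along:
  segments:
    - [0.2, -4.2, 0, 0, 0, 0.05]
    - [0.2, -4.2, 0, 0, 0, 0.05]
    - [0, 0, 0, 0, 0, 0]
    - [0, 0, 0, 0, 0, 0]

```text
t: 18.27
ee_pos: [500.7, -276.5, 60.1]
orientation: [3.116, 0.4, 0.001]
ft_force: [0.6, -2.7, 0.1]
width: 31.7
grasp_force: 1.3
```

Call:
inch_along:
  segments:
    - [0.2, -4.2, 0, 0, 0, 0.05]
    - [0.1, -2.5, 0, 0, 0, 0.03]
    - [0, 0, 0, 0, 0, 0]
    - [0, 0, 0, 0, 0, 0]

```text
t: 18.6
ee_pos: [499.4, -270.0, 60.1]
orientation: [3.129, 0.274, 0.001]
ft_force: [0.3, -5.4, 0.8]
width: 31.9
grasp_force: 2.0
```

```bash
python3 - <<'E'
from h import *
o=ctrl.get_obs();print(o["ee_pos"])
for n in("scene","side"):
    d=ctrl.get_image(n);cv2.imwrite(f"pics/{n}9.png",d["img"][:,:,::-1])
    h=cv2.cvtColor(d["img"],cv2.COLOR_RGB2HSV).astype(int)
    X=np.array(d["R"])@np.array([*o["ee_pos"][:2],67])+d["t"];s=(d["fx"]*X[0]/X[2]+d["cx"],d["fy"]*X[1]/X[2]+d["cy"]);print(n,s)
E
```

```text
[ 499.43978684 -270.0371654    60.1225744 ]
scene (np.float64(386.721560950102), np.float64(349.0087192954096))
side (np.float64(390.38518869339737), np.float64(172.52519951493443))
```

Call:
inch_along:
  segments:
    - [0.1, -3, 0, 0, 0, 0.035]
    - [0, 0, 0, 0, 0, 0]
    - [0, 0, 0, 0, 0, 0]

```text
t: 18.95
ee_pos: [498.9, -266.8, 60.1]
orientation: [3.134, 0.217, 0.001]
ft_force: [1.4, -4.5, 0.3]
width: 32.0
grasp_force: 2.3
```

Call:
inch_along:
  segments:
    - [0, -2.5, 0, 0, 0, 0.03]
    - [0, 0, 0, 0, 0, 0]
    - [0, 0, 0, 0, 0, 0]

```text
t: 19.2
ee_pos: [498.7, -264.6, 60.1]
orientation: [3.136, 0.17, 0.001]
ft_force: [0.4, -5.8, -0.8]
width: 31.9
grasp_force: 3.1
```

Call:
inch_along:
  segments:
    - [0, -1.5, 0, 0, 0, 0]
    - [0, 0, 0, 0, 0, 0]
    - [0, 0, 0, 0, 0, 0]

```text
t: 19.45
ee_pos: [498.3, -263.1, 60.1]
orientation: [3.136, 0.17, 0.001]
ft_force: [0.1, -5.5, 0.5]
width: 31.8
grasp_force: 2.8
```

Call:
inch_along:
  segments:
    - [0, -2, 0, 0, 0, 0]
    - [0, 0, 0, 0, 0, 0]
    - [0, 0, 0, 0, 0, 0]

```text
t: 19.7
ee_pos: [497.8, -261.3, 60.1]
orientation: [3.136, 0.17, -0.0]
ft_force: [-1.7, -7.7, 0.5]
width: 32.0
grasp_force: 3.7
```

Call:
inch_along:
  segments:
    - [0, 2, 0, 0, 0, 0]
    - [0, 4, 0, 0, 0, 0]
    - [0, 0, 0, 0, 0, 0]
    - [0, 0, 0, 0, 0, 0]
  finger_gap: 42

```text
t: 20.03
ee_pos: [498.3, -266.2, 59.8]
orientation: [-3.136, -0.168, 0.001]
ft_force: [-0.6, 0.0, -0.5]
width: 41.8
grasp_force: 0.0
```

Call:
inch_along:
  segments:
    - [0, 0, -15, 0, 0, 0]
    - [0, 0, -30, 0, 0, 0]
    - [0, 0, -35, 0, 0, 0]
    - [-30, 0, -35, 0, 0, 0]
    - [-30, 0, 0, 0, 0, 0]

```text
t: 20.45
ee_pos: [445.3, -274.1, 177.0]
orientation: [3.131, 0.171, 0.013]
ft_force: [0.9, -1.0, 0.4]
width: 42.0
grasp_force: 0.0
```

Call:
inch_along:
  segments:
    - [-40, 0, 0, 0, 0, 0]
    - [-30, 0, 0, 0, 0, 0]
    - [0, 0, 0, 0, 0, 0]
    - [0, 0, 0, 0, 0, 0]

```text
t: 20.78
ee_pos: [370.9, -279.7, 171.8]
orientation: [-3.137, -0.165, 0.0]
ft_force: [0.5, 0.9, -0.3]
width: 42.0
grasp_force: 0.0
```

```bash
python3 - <<'E'
from h import *
o=ctrl.get_obs();print(o["ee_pos"],o["ft_force"])
P=np.array([582.0,-254.4])
for n in("scene","side","wrist"):
    d=ctrl.get_image(n);cv2.imwrite(f"pics/{n}10.png",d["img"][:,:,::-1]);h=cv2.cvtColor(d["img"],cv2.COLOR_RGB2HSV).astype(int)
    X=np.array(d["R"])@np.array([498.3,-268,67])+d["t"];s=(d["fx"]*X[0]/X[2]+d["cx"],d["fy"]*X[1]/X[2]+d["cy"])
    # knob top: yellow; print local values along with blob
    m=(h[...,2]>190)&(h[...,1]>95)&(h[...,0]>14)&(abs(np.arange(640)[None]-s[0])<14)&(abs(np.arange(480)[:,None]-s[1])<14)
    if m.any():
        b=blob(m,s);c=cv2.moments(b,True);c=(c["m10"]/c["m00"],c["m01"]/c["m00"]);w=cast(d,c,67)[0];v=w-P
        print(n,np.round(s),np.round(c,1),b.sum(),w.round(1),np.hypot(*v).round(1),"ang",round((-(np.arctan2(v[1],v[0])-0.097+np.pi/2))%6.283,3))
    else: print(n,s,"no")
    q=(h[...,1]<28)&(h[...,2]>90)
    Y=np.array(d["R"])@np.array([500,-213,21])+d["t"];p=(d["fx"]*Y[0]/Y[2]+d["cx"],d["fy"]*Y[1]/Y[2]+d["cy"])
    b=blob(q,p);print(" plate",np.round(p),b.sum(),rect(d,b,21))
E
```

```text
[ 370.89487725 -279.68512541  171.76364445] [ 0.47056898  0.854843   -0.33462584]
scene (np.float64(385.26523647128556), np.float64(348.743290108048)) no
 plate [358. 347.] 7 (array([ 498.4, -237.9]), array([4.2, 3.4]), 38.3, [[496.0, -238.0], [498.0, -241.0], [501.0, -238.0], [499.0, -235.0]])
side [391. 173.] [390. 171.] 1 [ 501.5 -275.2] 83.2 ang 1.415
 plate [381. 207.] 1019 (array([ 548.1, -210. ]), array([129.5,  61.6]), 5.8, [[481.0, -186.0], [487.0, -247.0], [616.0, -234.0], [609.0, -173.0]])
wrist [323.  59.] [316.2  60.5] 69 [ 496.9 -263.9] 85.6 ang 1.557
 plate [250.  60.] 9538 (array([ 485.7, -213.4]), array([106.2,  91.6]), 6.1, [[428.0, -174.0], [438.0, -265.0], [543.0, -253.0], [534.0, -162.0]])
```

The side view puts the plate at jig (-0.7, -0.8) mm, parallel to the jig. The lever is at ≈1.5 rad after a firm 7.7 N push, and the robot is clear of everything. Handing in.

```bash
python3 -c "
from workcell import ctrl
print(ctrl.close_job())"
```

```text
the job is handed in; nothing more can be done
None
```

The job is handed in, but it returned no verdict: by my measurements the nameplate lies flat in the jig, within about 1 mm of both the end stop and the fence. The cam lever stands at about 1.5 rad after a final push of 7.7 N, though I could not measure the plate's force on the fence. My path kept clear of the owl, hare and tin, and the run took about 21 s of the 61 s allowed.

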